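Warm the epoxy cartons on the sloped rack

ROBOT

A 7-joint arm with a two-finger parallel gripper is mounted at the origin on the work surface. World frame = base frame: x ahead of the robot, y to its left, z up, the work surface at z = 0. Lengths are in m, angles in rad, forces in N, time in s.
With the tool pointing down it reaches from about 0.425 to 1.025 m from the base axis. Payload 9.4 kg.
Tool frame: the origin (TCP) lies midway between the tips of the shut fingers; the grasp point (between the pads) lies 19 mm behind it; z points along the fingers, y is the direction in which the jaws open and shut (so a half turn about z gives the same grasp; the last joint's range is limited). The gripper opens to 93 mm and grips with 3 to 60 N. Pads are 15 mm wide; open, the fingers measure 128 mm over their backs; the gripper's body (75 mm by 188 mm) begins 65 mm behind the grasp point.
Start: joints at [1.248, 0.599, -0.003, 1.599, 0.002, 0.943, -0.08], TCP at [0.176, -0.703, 0.219] pointing down, gripper open.
Joint ranges: [-2.57, 2.57], [-0.35, 1.97], [-1.29, 1.29], [0.11, 2.56], [-1.05, 4.19], [0.11, 1.86], [-2.63, 2.63]. Speed limits (rad/s): [2.22, 2.22, 3.01, 3.01, 3.14, 3.14, 3.14].

INTERFACE

Orientations are given as a rotation vector (axis times angle).
In Python, from station import move_to, move_linear, set_joints, set_gripper, dwell, solve_ik, grab_frame, PlanningError, close_job, read_t, read_joint_positions, read_joint_vel, read_joint_torque, read_tcp_pos, read_eef_rot, read_force, read_moment, read_finger_gap gives the robot as it stands. Calls block until the motion is done:
- move_to(position, orientation): joint-space move of the TCP to a pose.
- move_linear(position, max_speed=0.15, orientation=None): straight line of the TCP; orientation=None keeps the orientation; max_speed is the mean speed in m/s.
- set_joints(angles): joint-space move.
- set_gripper(opening): finger opening in m; the grip force is fixed at half the most; returns when the fingers have stopped.
- dwell(seconds).
- solve_ik(position, orientation): joint angles nearest the present ones, or None.
- grab_frame(name): name is "scene" or "side" or "wrist"; returns a dict with "color" (480x640x3 uint8, red, green, blue), "z_map" (480x640 float32, m along the optical axis (not along the pixel's ray), 0 where there is no reading), "fx", "fy", "cx", "cy" (pixels), "extrinsics" (4x4, takes a point from world to camera coordinates). Camera axes: x right, y down, z forward; pixel columns grow to the right and rows downward; lengths in m; the calibration is good to about 2 mm. The wrist camera is an equidistant fisheye: a pixel r from the principal point sees the ray r / f radians off the axis. A picture is of the moment at which its call begins.
A pose or a line that the arm cannot do raises PlanningError and nothing moves.
- close_job(): hands the job in, once; it reports no verdict.
Readings, each from a call of its own:
- read_t(): time.
- read_joint_positions(): joint angles.
- read_joint_vel(): joint speeds.
- read_joint_torque(): joint torques, N m.
- read_tcp_pos(): TCP position.
- read_eef_rot(): TCP orientation.
- read_force(): force on the tool from outside, world axes, zero at the start.
- read_moment(): the same for the moment, N m.
- read_finger_gap(): finger opening in m.
Only numpy, scipy, OpenCV 4.12 (cv2) and the standard library are available. Lean on these libraries where they do the work, as an engineer would, in place of code of your own. Each camera call takes 0.05 s, during which the arm holds its last target.

TASK

The basement is too cold for epoxy: drop the wood offcut lying on the warming rack into the scrap bin, then stack every carton flat on the sloped bed in one square pile in the middle of its width, long sides running down the slope and each carton's end pushed right up against the backstop, with the larger resin cartons at the bottom and the smaller hardener cartons on top. Only once the pile is complete, turn the outer timer ring to the long white mark without turning the temperature knob inside it, and after that throw the power lever over to on. Leave the tape measure and the pencil where they are.

Things in the scene. Friction and masses are not known exactly. Their poses are not given: they have to be found in the camera images.
- bed: warming rack's sloped aluminium bed, 120 wide, with a backstop plate (120 wide, 165 high, square to the bed) at its low end. Origin: bed surface, middle of the foot of the backstop's face, 35 above the table. x along the backstop; y down the slope into it (bed spans y -170 to 0); z square to the bed, up the backstop. Slope 0.28 rad; cardboard and wood do not slide on it by themselves
- resin_1: plain brown carton of epoxy resin with a pale paper band around its middle: 60 wide (x), 110 long (y), 38 high (z), about 0.3 to 0.6 kg; origin at the centre of its underside, z out of its top. Lies flat on the table; two or three are present, an absent one reads None
- resin_2: plain brown carton of epoxy resin with a pale paper band around its middle: 60 wide (x), 110 long (y), 38 high (z), about 0.3 to 0.6 kg; origin at the centre of its underside, z out of its top. Lies flat on the table; two or three are present, an absent one reads None
- resin_3: plain brown carton of epoxy resin with a pale paper band around its middle: 60 wide (x), 110 long (y), 38 high (z), about 0.3 to 0.6 kg; origin at the centre of its underside, z out of its top. Lies flat on the table; two or three are present, an absent one reads None
- hardener_1: plain brown carton of hardener with a pale paper band, smaller than the resin ones: 50 wide (x), 96 long (y), 28 high (z), about 0.2 to 0.35 kg; origin at the centre of its underside, z out of its top. One or two are present, an absent one reads None
- hardener_2: plain brown carton of hardener with a pale paper band, smaller than the resin ones: 50 wide (x), 96 long (y), 28 high (z), about 0.2 to 0.35 kg; origin at the centre of its underside, z out of its top. One or two are present, an absent one reads None
- offcut: wood offcut left lying on the rack's bed, 45 wide (x), 90 long (y), 22 high (z), 60 g; origin at the centre of its underside. Its long side runs down the slope
- bin_in (a point): centre of the inner floor of the open black scrap bin, 5 above the table; the bin is 130 (x) by 170 (y) outside and 60 high with walls 5 thick; axes are the bin's own, z up
- console: blue controller box, 130 (x) by 230 (y) by 50 high, on the robot's right; origin under its centre, x away from the robot, z up. On top: nested knobs at x 0, y +50, power switch at x 0, y -60. A long white mark lies on the +x side of the knobs; short thin ticks make the rest of the scale
- ring_grip (a point): on the axis of the timer ring, half way up it (68 above the table)
- timer_ring (a joint): outer black ring of the nested knobs (timer): 60 across, 56 to 80 above the table, white pointer line on its top. Radians, growing clockwise from above; at 0 the pointer looks along the console's +y, at 1.571 along its +x, at the long white mark. Range -1.2 to 2.6; stays where it is left; 0.05 N m turns it
- temp_knob (a joint): inner aluminium knob (the temperature), 26 across, rising from the ring's top to 101 above the table; radians, clockwise from above, pointer along the console's +y at 0. Turns very easily and on its own, not with the ring; to be left as it is
- temp_mark (a point): the rim end of the inner knob's pointer, 12 from the axis
- power (a joint): toggle lever of the power switch: 0 = off, leaning to the console's -x (towards the robot); 1.0 = on, leaning to its +x. It pivots about the console's y, 72 above the table, 40 from pivot to the middle of its ball end, 0.5 rad either side of upright; it stays where it is left and takes under 2 N at the ball
- power_tip (a point): centre of the lever's black ball end, 26 across; about 107 above the table at either end of its swing
- tape: a palm-size tape measure, 62 x 62 x 36, standing among the cartons; not part of the job, to be left alone
- pencil: a flat carpenter's pencil, 170 long, lying flat; not part of the job, to be left alone
Things that resemble listed ones, but are neither listed nor needed, are in the scene too. Leave any green or pink look-alike of the resin_3 alone.

How it is judged:
By the outcome, as a careful person would: the job done as asked, in the order asked, and still so for the second after the job is handed in, with the robot touching nothing.
Of resin_1, resin_2, resin_3 only 2 to 3 are there at a start; the rules pass over those that are not, and their reading is None.
Of hardener_1, hardener_2 only 1 to 2 are there at a start; the rules pass over those that are not, and their reading is None.
At some moment in a run one of resin_1, resin_2, resin_3, hardener_1, hardener_2 may be knocked a few centimetres aside while the robot is not near it.
Once in a run the grip may slacken for a moment while it holds something.
It also fails if it takes over 210 s, if anything falls off the work surface, if the arm or the gripper's body presses on something with over 40 N, if the wrist force passes 120 N, or if a joint passes its speed limit or range.

## Working session

There is one attempt and no reset: what is moved stays moved. The work goes in short steps, each a Python script; the robot and the scene stay as the last script left them, time stands still between calls to the robot, and variables do not carry over. Pictures are saved under pics/ and viewed, and the job is handed in when it is done.

```bash
ls; mkdir -p pics; cat > h.py <<'E'
import numpy as np, cv2
from station import *
from scipy.spatial.transform import Rotation as R
def snap(cam,name=None):
    f=grab_frame(cam)
    if name: cv2.imwrite(f'pics/{name}.png',f['color'][:,:,::-1])
    np.savez(f'{cam}.npz',**f)
    return f
def load(cam):
    return dict(np.load(f'{cam}.npz'))
def px(f,u,v,z=None):
    d=f['z_map'][int(round(v)),int(round(u))] if z is None else z
    p=np.array([(u-f['cx'])/f['fx']*d,(v-f['cy'])/f['fy']*d,d,1])
    return (np.linalg.inv(f['extrinsics'])@p)[:3]
def cloud(f):
    v,u=np.mgrid[0:480,0:640]; d=f['z_map']
    P=np.stack([(u-f['cx'])/f['fx']*d,(v-f['cy'])/f['fy']*d,d,np.ones_like(d)],-1)
    W=P@np.linalg.inv(f['extrinsics']).T
    W=W[...,:3]; W[d<=0]=np.nan
    return W
E
python3 - <<'E'
from h import *
for c in ['scene','side','wrist']:
    f=snap(c,c+'0'); print(c,f['fx'],f['cx'],f['cy'],np.round(f['extrinsics'],3).tolist())
print(read_t(),read_eef_rot(),read_finger_gap())
E
```

```text
pics
scene 564.2187861646809 319.3307875457119 234.214904853904 [[0.867, 0.497, 0.016, -0.505], [0.423, -0.72, -0.55, -0.17], [-0.262, 0.484, -0.835, 1.412], [0.0, 0.0, 0.0, 1.0]]
side 541.1282471143679 326.2096168479474 240.46047444616744 [[-0.742, -0.671, -0.001, 0.416], [-0.431, 0.478, -0.765, 0.324], [0.514, -0.567, -0.644, 1.161], [0.0, 0.0, 0.0, 1.0]]
wrist 371.64829954431775 327.1056143710208 237.277225089004 [[0.243, -0.97, -0.003, -0.724], [-0.93, -0.234, 0.284, -0.033], [-0.276, -0.067, -0.959, 0.392], [0.0, 0.0, 0.0, 1.0]]
0.15 [-3.11673817e+00 -3.84886855e-01  3.71413938e-04] 0.09289620887655645
```

View pics/scene0.png

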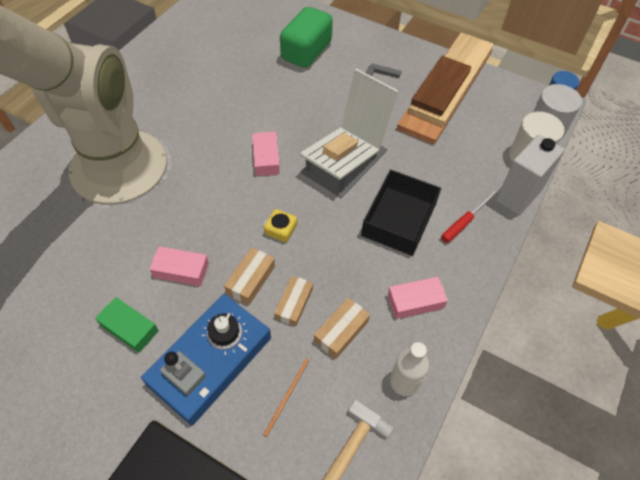

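View pics/side0.png

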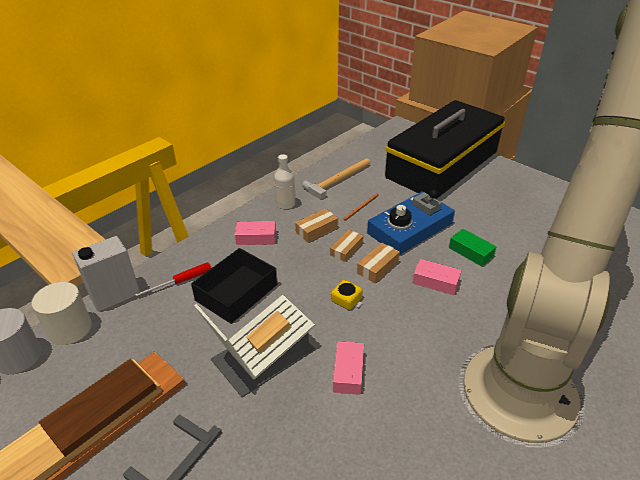

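View pics/wrist0.png

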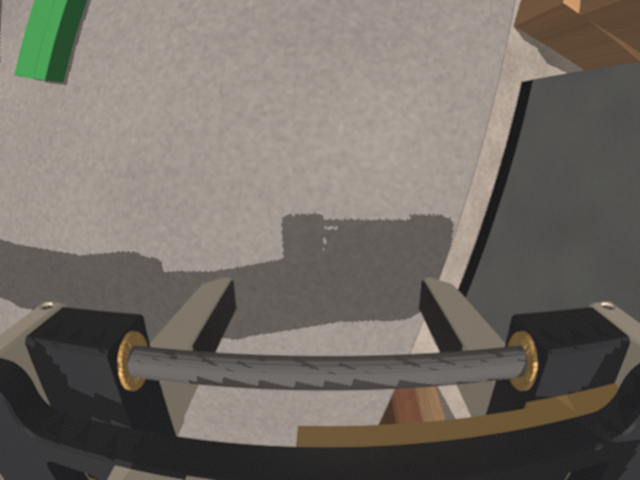

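Scene view: banded brown cartons at (250,275), (342,327) (large: resin) and (294,300) (small: hardener). The others are unbanded pink/green look-alikes at (265,153), (180,266), (418,297), (127,323) and (306,37). The offcut is at (341,145) on the bed, the bin at (402,212), the console at (207,355), the tape at (281,225) and the pencil at (286,397). Next I'll confirm with crops and measure.

```bash
cat > m.py <<'E'
from h import *
f=load('scene'); g=load('side')
def top(f,u,v,win=45,tol=.006):
    W=cloud(f); u,v=int(u),int(v)
    z0=np.nanmedian(W[v-2:v+3,u-2:u+3,2])
    m=np.zeros((480,640),np.uint8)
    sl=np.s_[max(0,v-win):v+win,max(0,u-win):u+win]
    m[sl]=(np.abs(W[sl][...,2]-z0)<tol)
    n,l=cv2.connectedComponents(m,connectivity=4); mm=l==l[v,u]
    P=W[mm]; r=cv2.minAreaRect((P[:,:2]*1000).astype(np.float32))
    return z0,r,len(P)
if __name__=='__main__':
    for c,pts in (('scene',[(250,272),(294,298),(342,324),(281,222)]),('side',[(378,260),(346,243),(317,224),(346,292)])):
        F=load(c)
        for p in pts:
            z,r,n=top(F,*p); print(c,p,'z%.4f'%z,np.round(r[0],1),np.round(r[1],1),round(r[2],1),n)
    C=lambda f,x0,y0,x1,y1,s:cv2.resize(f['color'][y0:y1,x0:x1,::-1],None,fx=s,fy=s,interpolation=cv2.INTER_CUBIC)
    cv2.imwrite('pics/c1.png',C(f,140,230,380,410,3.3))
    cv2.imwrite('pics/c2.png',C(f,290,60,450,260,3))
    cv2.imwrite('pics/c3.png',C(g,180,280,330,400,5))
E
python3 m.py
```

```text
scene (250, 272) z0.0368 [ 467.1 -100.7] [ 61.3 112.8] 2.1 1298
scene (294, 298) z0.0264 [ 578.6 -102.1] [51.3 99. ] 8.2 1017
scene (342, 324) z0.0371 [ 697.6 -107.4] [112.5  61.7] 79.9 1507
scene (281, 222) z0.0363 [453.6  43.7] [59.5 61.2] 4.9 531
side (378, 260) z0.0401 [ 465.9 -101.9] [ 62.9 114.9] 1.7 687
side (346, 243) z0.0301 [ 577.4 -102.7] [ 52.4 101.3] 9.4 453
side (317, 224) z0.0395 [ 696.5 -107.2] [114.1  69.1] 79.2 556
side (346, 292) z0.0379 [450.8  46. ] [60.2 63.8] 6.1 424
```

View pics/c1.png

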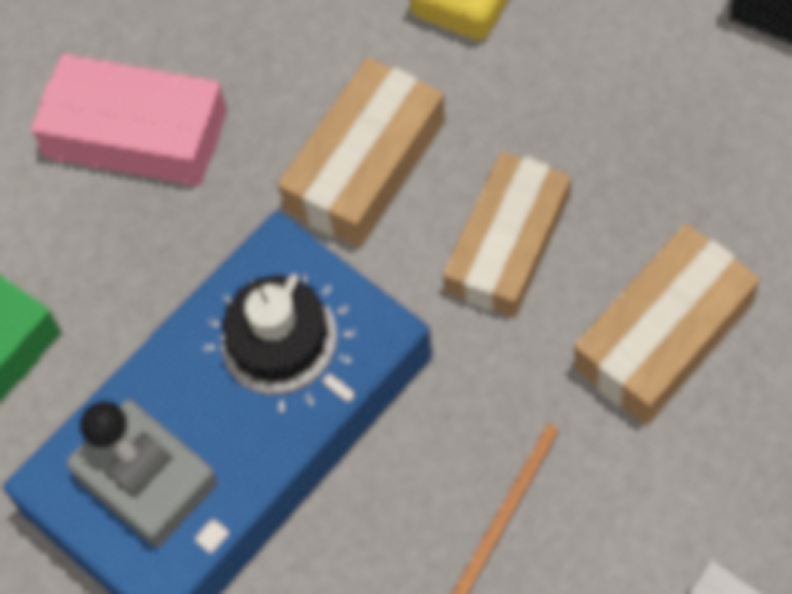

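View pics/c2.png

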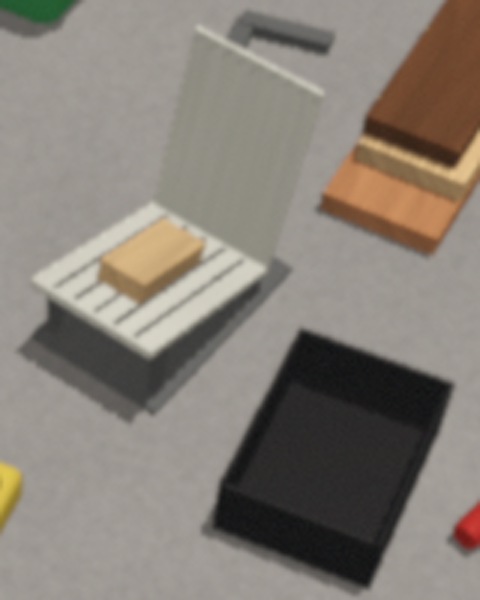

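View pics/c3.png

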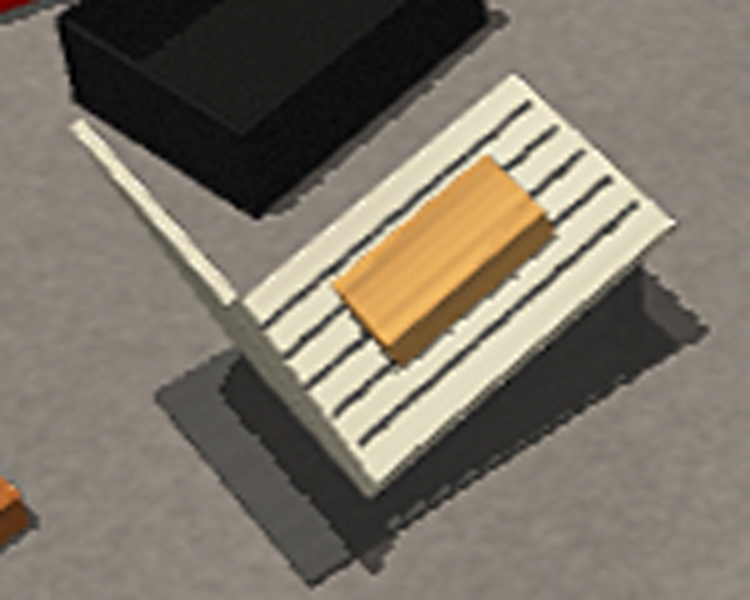

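```bash
cat > bed.py <<'E'
from h import *
for c,poly,bpoly,opoly in (('scene',[(303,153),(341,130),(379,150),(341,178)],[(346,122),(357,72),(396,92),(380,147)],[(326,146),(344,136),(357,142),(340,155)]),
                     ('side',[(230,342),(283,297),(313,326),(256,376)],None,[(249,336),(277,313),(288,324),(260,348)])):
    f=load(c);W=cloud(f)
    def msk(p):
        m=np.zeros((480,640),np.uint8);cv2.fillPoly(m,[np.array(p)],1);return m>0
    ob=cv2.dilate(msk(opoly).astype(np.uint8),np.ones((13,13)))>0
    er=lambda m:cv2.erode(m.astype(np.uint8),np.ones((5,5)))>0
    def fit(P):
        P=P[~np.isnan(P).any(1)]
        for _ in range(4):
            ce=np.median(P,0) if _==0 else P.mean(0);n=np.linalg.svd(P-ce)[2][2];d=(P-ce)@n
            P=P[np.abs(d)<max(.003,2*np.abs(d).mean())] if len(P) else P
        return ce,n*np.sign(n[2] if abs(n[2])>.6 else 1),np.std((P-ce)@n),len(P)
    ce,n,s,k=fit(W[er(msk(poly))&~ob]); print(c,'bed',ce.round(4),n.round(4),'slope',np.arccos(n[2]).round(4),'dir',np.degrees(np.arctan2(n[1],n[0])).round(2),s.round(4),k)
    # all bed-plane points in vicinity, edges
    d=(W-ce)@n
    m=(np.abs(d)<.004)&(np.linalg.norm(W-ce,axis=-1)<.13)
    l=cv2.connectedComponents(m.astype(np.uint8),connectivity=4)[1]
    ys=np.array([n[0],n[1],0]);ys/=np.linalg.norm(ys); yd=ys*np.cos(.28)+np.array([0,0,-np.sin(.28)]); xd=np.cross(yd,n)
    best=np.bincount(l[l>0]).argmax();P=W[l==best]
    q=np.c_[P@xd,P@yd]; print('bed x',np.percentile(q[:,0],[0,.5,2,98,99.5,100]).round(4),'y',np.percentile(q[:,1],[0,.5,2,98,99.5,100]).round(4),'xd',xd.round(3),'yd',yd.round(3),len(P))
    hh=(q*1000).astype(np.float32); r=cv2.minAreaRect(hh);print(r)
    if bpoly:
        cb,nb,s,k=fit(W[er(msk(bpoly))]);print('backstop',cb.round(4),nb.round(4),s,k,'y of face',cb@yd,'dot n',nb@n, 'nb.yd',nb@yd)
    z,*_=[0]
    Po=W[er(msk(opoly))];Po=Po[~np.isnan(Po).any(1)];print('off top h',np.median((Po-ce)@n))
    m=(np.abs(d-.022)<.005)&(np.linalg.norm(W-Po.mean(0),axis=-1)<.06)
    l=cv2.connectedComponents(m.astype(np.uint8),connectivity=4)[1];best=np.bincount(l[l>0]).argmax();P=W[l==best]
    print('off',cv2.minAreaRect((np.c_[P@xd,P@yd]*1000).astype(np.float32)),P.mean(0))
E
python3 bed.py
```

```text
scene bed [0.4964 0.2552 0.0649] [0.0334 0.2766 0.9604] slope 0.2823 dir 83.11 0.0013 558
bed x [0.3778 0.3801 0.3824 0.5002 0.5021 0.504 ] y [0.2208 0.2219 0.2236 0.3959 0.3982 0.3998] xd [ 0.993 -0.12  -0.   ] yd [ 0.115  0.954 -0.276] 1465
((441.246337890625, 310.33453369140625), (179.11184692382812, 123.5762939453125), 88.68961334228516)
backstop [0.4999 0.3886 0.1222] [-0.1418 -0.9522  0.2705] 0.0015586460601703254 1457 y of face 0.39465990313150257 dot n -0.008295473842595944 nb.yd -0.999629807878045
off top h 0.022273595109231648
off ((438.1178283691406, 307.3896789550781), (92.7029037475586, 46.34717559814453), 89.08716583251953) [0.47698921 0.28543471 0.07959228]
side bed [0.4549 0.2931 0.0586] [0.0427 0.2727 0.9612] slope 0.2796 dir 81.11 0.0014 841
bed x [0.3634 0.3662 0.3676 0.4855 0.4878 0.4901] y [0.2359 0.2375 0.2393 0.4007 0.4042 0.4116] xd [ 0.988 -0.155  0.   ] yd [ 0.149  0.949 -0.276] 2427
((427.34857177734375, 324.51953125), (124.44587707519531, 176.93350219726562), 1.4092974662780762)
off top h 0.021942617418085144
off ((423.67938232421875, 321.90087890625), (47.81939697265625, 90.06661987304688), 0.40131983160972595) [0.47272267 0.28940795 0.08159218]
```

```bash
python3 - <<'E'
from h import *
C=lambda f,x0,y0,x1,y1,s:cv2.resize(f['color'][y0:y1,x0:x1,::-1],None,fx=s,fy=s,interpolation=cv2.INTER_CUBIC)
f=load('scene');g=load('side')
a=C(f,190,295,260,365,6);b=C(g,365,180,460,250,6);
cv2.imwrite('pics/k1.png',a);cv2.imwrite('pics/k2.png',b)
# console top
for c,poly in (('scene',[(145,375),(230,300),(270,335),(190,418)]),('side',[(368,222),(408,192),(455,212),(405,250)])):
    F=load(c);W=cloud(F);m=np.zeros((480,640),np.uint8);cv2.fillPoly(m,[np.array(poly)],1)
    m=cv2.dilate(m,np.ones((7,7)));col=F['color'].astype(int)
    blue=(col[...,2]>col[...,0]+40)&(m>0)&(np.abs(W[...,2]-.05)<.006)
    P=W[blue];r=cv2.minAreaRect((P[:,:2]*1000).astype(np.float32));print(c,r,P[:,2].mean(),len(P))
    # ring top: z ~ .08
    k=(np.abs(W[...,2]-.08)<.006)&(m>0)&(col.sum(-1)<150);P=W[k];print('ring',P.mean(0) if len(P) else 0,len(P), cv2.minEnclosingCircle((P[:,:2]*1000).astype(np.float32)))
    # bin
for c,poly in (('scene',[(360,235),(390,170),(443,185),(408,254)]),('side',[(190,285),(238,250),(280,272),(232,322)])):
    F=load(c);W=cloud(F);m=np.zeros((480,640),np.uint8);cv2.fillPoly(m,[np.array(poly)],1)
    k=(m>0)&(np.abs(W[...,2]-.06)<.006);P=W[k]
    print('bin rim',cv2.minAreaRect((P[:,:2]*1000).astype(np.float32)),len(P))
E
```

```text
scene ((500.93011474609375, -297.5262145996094), (229.0804901123047, 130.791015625), 81.29771423339844) 0.04869752294712015 4917
ring [ 0.51384598 -0.25552383  0.0785074 ] 371 ((508.2850646972656, -248.7957763671875), 30.100353240966797)
side ((500.14105224609375, -294.43389892578125), (232.2921600341797, 137.6067657470703), 82.64622497558594) 0.051407369982775876 1369
ring [ 0.49980198 -0.24920971  0.08084298] 188 ((495.5129699707031, -290.89227294921875), 78.34260559082031)
bin rim ((680.4725341796875, 213.16244506835938), (128.00242614746094, 175.3677978515625), 5.527948379516602) 386
bin rim ((674.9996948242188, 215.76339721679688), (133.89837646484375, 171.0328826904297), 4.217906475067139) 534
```

```bash
cat > bedf.py <<'E'
from h import *
a=np.radians(82.0);s=.28
yd=np.array([np.cos(a)*np.cos(s),np.sin(a)*np.cos(s),-np.sin(s)]);xd=np.array([np.sin(a),-np.cos(a),0]);zd=np.cross(xd,yd)
RB=np.c_[xd,yd,zd]
if __name__=='__main__':
    print(RB.round(3))
    O=np.array([.50,.36,.035])
    for c in ('scene','side'):
        f=load(c);W=cloud(f);L=(W-O)@RB
        near=(np.abs(L[...,0])<.1)&(L[...,1]>-.22)&(L[...,1]<.06)&(np.abs(L[...,2])<.1)
        sel=near&(np.abs(L[...,0])<.045)&(L[...,1]<-.13)
        h=np.median(L[near&(np.abs(L[...,2])<.012)][:,2]);
        m=near&(np.abs(L[...,2]-h)<.004);l=cv2.connectedComponents(m.astype(np.uint8),connectivity=4)[1];P=L[l==np.bincount(l[l>0]).argmax()]
        # edges per y-slices
        e=[]
        for y in np.arange(-.15,-.02,.01):
            q=P[np.abs(P[:,1]-y)<.005][:,0]
            if len(q)>5:e.append((q.min(),q.max()))
        e=np.array(e);print(c,'h',h.round(4),'xmin/max med',np.median(e,0).round(4),'width',np.ptp(np.median(e,0)).round(4),'ctr',np.median(e).round(4), 'ymin',np.percentile(P[:,1],[.3,99.7]).round(4))
        b=(np.abs(L[...,0])<.075)&(L[...,2]>.03)&(L[...,2]<.16)&(np.abs(L[...,1])<.03);B=L[b]
        print('back y',np.percentile(B[:,1],[5,25,50,75,95]).round(4),'x',np.percentile(B[:,0],[1,99]).round(4),'z',np.percentile(B[:,2],[99.5]).round(3),len(B))
        t=near&(np.abs(L[...,2]-h-.022)<.004)&(np.abs(L[...,0])<.06)&(L[...,1]>-.15)&(L[...,1]<-.02)
        l=cv2.connectedComponents(t.astype(np.uint8),connectivity=4)[1];P=L[l==np.bincount(l[l>0]).argmax()]
        r=cv2.minAreaRect((P[:,:2]*1000).astype(np.float32));print('off',r, 'world',((np.r_[np.array(r[0])/1000,h]@RB.T)+O).round(4))
E
python3 bedf.py
```

```text
[[ 0.99   0.134  0.038]
 [-0.139  0.952  0.274]
 [ 0.    -0.276  0.961]]
scene h 0.0001 xmin/max med [-0.0707  0.0491] width 0.1198 ctr -0.0103 ymin [-0.17    0.0076]
back y [-0.0006  0.0015  0.0031  0.0048  0.0071] x [-0.0695  0.0492] z [0.159] 2196
off ((-13.62080192565918, -84.33935546875), (46.333587646484375, 92.71096801757812), 0.16896258294582367) world [0.4752 0.2816 0.0584]
side h 0.0024 xmin/max med [-0.0728  0.0481] width 0.1209 ctr -0.012 ymin [-0.169   0.0002]
back y [0.0013 0.004  0.0064 0.0065 0.0066] x [-0.0735  0.0417] z [0.159] 252
off ((-15.81322956085205, -84.31725311279297), (90.06592559814453, 47.81711959838867), 89.54305267333984) world [0.4732 0.2826 0.0606]
```

View pics/k1.png

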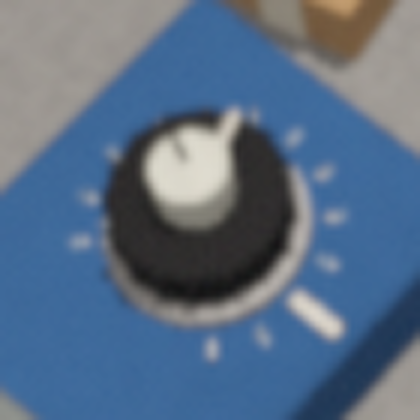

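View pics/k2.png

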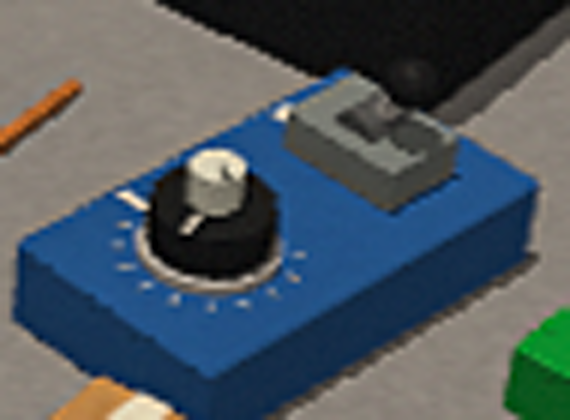

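```bash
cat >> h.py <<'E'
a_=np.radians(82.0);s_=.28
yd=np.array([np.cos(a_)*np.cos(s_),np.sin(a_)*np.cos(s_),-np.sin(s_)]);xd=np.array([np.sin(a_),-np.cos(a_),0]);zd=np.cross(xd,yd)
RB=np.c_[xd,yd,zd]
OB=np.array([.50,.36,.035])+RB@np.array([-.011,.0035,.001])
B=lambda x,y,z:OB+RB@np.array([x,y,z])
def rv(M): return R.from_matrix(M).as_rotvec()
# tool frames with jaw (tool y) = +-x of the object, tool z = -z
def tool_bed(sgn,yaw=0): # sgn=+1: tool x = +yd
    x=sgn*yd; z=-zd; M=np.c_[x,np.cross(z,x),z]
    return rv(R.from_rotvec(zd*yaw).as_matrix()@M)
def tool_down(ang): # tool x at ang (rad) in plane
    x=np.array([np.cos(ang),np.sin(ang),0]);z=np.array([0,0,-1.]);return rv(np.c_[x,np.cross(z,x),z])
E
python3 - <<'E'
from h import *
f=load('wrist');E=f['extrinsics'];M=R.from_rotvec(read_eef_rot()).as_matrix();p=read_tcp_pos()
cw=np.linalg.inv(E);print('cam pos in tool',M.T@(cw[:3,3]-p),'axis',M.T@cw[:3,2],'xaxis',M.T@cw[:3,0])
print(solve_ik(p,read_eef_rot()))
for s in (1,-1):
    for y in (-.085,-.055): 
        for z in(.005,.2):print(s,y,z,solve_ik(B(0,y,z),tool_bed(s)))
for c in [(.467,-.101,92.1),(.578,-.102,98.5),(.697,-.107,79.7),(.677,.2145,95)]:
    for k in (0,180): print(c,k,solve_ik([c[0],c[1],.01],tool_down(np.radians(c[2]+k))))
for k in range(-180,181,30): print(k,solve_ik([.5075,-.2465,.055],tool_down(np.radians(k))))
E
```

```text
cam pos in tool [ 0.07966665  0.00068241 -0.16578864] axis [-0.28378016 -0.00146735  0.95888825] xaxis [-1.46923088e-04  9.99998884e-01  1.48678023e-03]
[ 1.24831411  0.59995004 -0.00251693  1.59995847  0.00175039  0.94288931
 -0.07985313]
1 -0.085 0.005 [-0.56652866  0.70525848 -0.27460821  1.95562289  0.4867648   0.79614117
 -1.33261497]
1 -0.085 0.2 [-0.21124045  0.67409411 -0.97303027  1.70004489  0.63202315  1.3846549
 -1.51767915]
1 -0.055 0.005 [-0.5619615   0.74079651 -0.33062664  1.90674083  0.51814138  0.83602487
 -1.38705886]
1 -0.055 0.2 [-0.24444134  0.72030868 -0.99417375  1.65587116  0.66024697  1.41491356
 -1.55702502]
-1 -0.085 0.005 [-0.09757946  0.96989784 -1.1049004   1.92528423  0.98758079  1.26544675
  1.31245865]
-1 -0.085 0.2 [-0.15615857  0.72817104 -1.09973242  1.69677924  0.69616319  1.44640791
  1.55445584]
-1 -0.055 0.005 [-0.13835445  1.00084396 -1.10521796  1.87897924  0.99558991  1.28801552
  1.29958363]
-1 -0.055 0.2 [-0.20065767  0.76644316 -1.10034908  1.65318522  0.71607851  1.46869681
  1.52703106]
(0.467, -0.101, 92.1) 0 [ 0.17705571  0.68021173 
[... 1321 characters left out ...]
4913775  0.13642897  2.10175705 -0.21109075  0.40322623
 -1.53178577]
0 [ 0.32651731  0.64410276  0.03679769  2.09733275 -0.05661769  0.40105833
 -1.16271589]
30 [ 0.39676234  0.64325194 -0.06617883  2.0926929   0.100015    0.40852251
 -0.79524887]
60 [ 0.46858057  0.6468934  -0.17124295  2.08793398  0.25133668  0.42571734
 -0.42186863]
90 [ 0.5407198   0.65522594 -0.27720602  2.08315945  0.39165948  0.4520988
 -0.03687497]
120 [ 0.60974084  0.6678707  -0.37965408  2.07861848  0.51415798  0.48554187
  0.36645711]
150 [ 0.68344512  0.68700977 -0.49106308  2.07382412  0.63284256  0.53016983
  0.77442222]
180 [ 0.75236127  0.71106544 -0.59813707  2.06941615  0.73383877  0.58085613
  1.20055161]
```

```bash
python3 - <<'E'
from h import *
M0=read_eef_rot(); p=read_tcp_pos()
move_linear([p[0],p[1],.32],.25)
move_to([.45,-.05,.32],tool_down(np.radians(95)))
print(read_t(),read_joint_positions().round(2))
set_gripper(.07)
move_to(B(-.002,-.105,.19),tool_bed(-1)); print(read_t(),read_joint_positions().round(2),read_tcp_pos())
for c in ['scene','wrist']: snap(c,c+'1')
E
```

```text
3.2167 [ 0.56  0.2  -0.67  2.03  0.15  0.96 -0.11]
5.2417 [-0.07  0.79 -1.25  1.74  0.77  1.51  1.47] [0.48134172 0.3165714  0.24660427]
```

View pics/scene1.png

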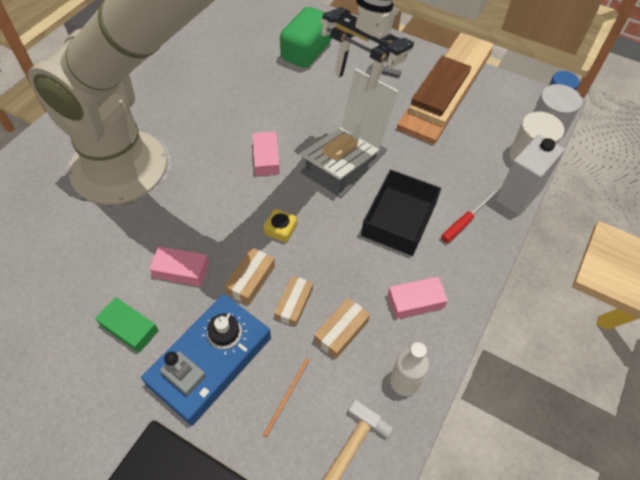

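View pics/wrist1.png

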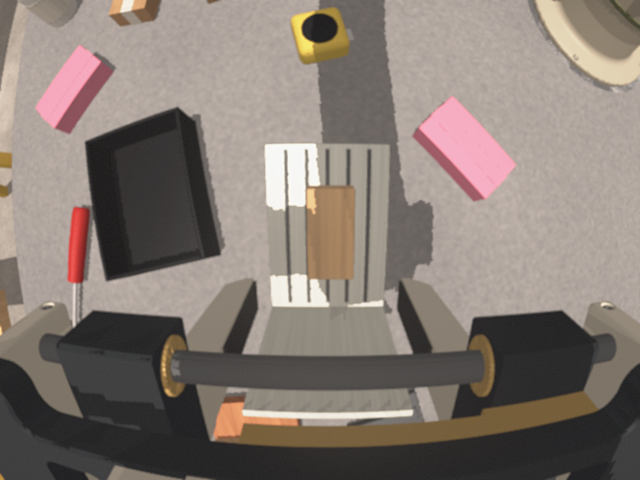

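Wrist view: the bed runs from (265,145) to (383,305), with the offcut at (330,232), square to the tool. I'll check my bed frame by projecting its corners into this image.

```bash
cat >> h.py <<'E'
def proj(f,p):
    q=(f['extrinsics']@np.r_[p,1])[:3]; th=np.arctan2(np.hypot(q[0],q[1]),q[2]); ph=np.arctan2(q[1],q[0]); r=f['fx']*th
    return np.array([f['cx']+r*np.cos(ph),f['cy']+r*np.sin(ph)])
def unproj(f,u,v,P0,n): # fisheye ray onto plane
    dx,dy=u-f['cx'],v-f['cy'];r=np.hypot(dx,dy);th=r/f['fx'];d=np.array([np.sin(th)*dx/r,np.sin(th)*dy/r,np.cos(th)])
    E=np.linalg.inv(f['extrinsics']);d=E[:3,:3]@d;o=E[:3,3];return o+d*((P0-o)@n)/(d@n)
E
python3 - <<'E'
from h import *
f=load('wrist')
for c in [(-.06,-.17,0),(.06,-.17,0),(-.06,0,0),(.06,0,0),(-.06,0,.165),(.06,0,.165)]: print(c,proj(f,B(*c)).round(1))
im=cv2.resize(f['color'][130:330,240:420,::-1],None,fx=3,fy=3,interpolation=cv2.INTER_CUBIC);cv2.imwrite('pics/w1c.png',im)
E
```

```text
(-0.06, -0.17, 0) [388.9 147. ]
(0.06, -0.17, 0) [263.6 147.5]
(-0.06, 0, 0) [382.4 308.2]
(0.06, 0, 0) [271.3 308.6]
(-0.06, 0, 0.165) [412.8 413.6]
(0.06, 0, 0.165) [241.2 414.1]
```

View pics/w1c.png

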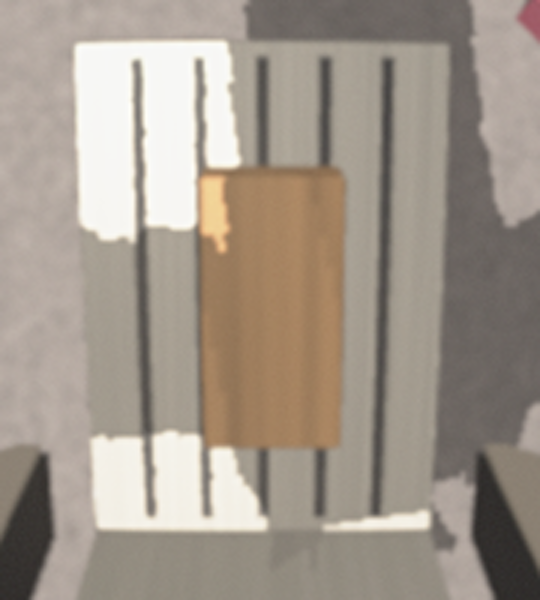

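```bash
sed -i 's/\[-.011,.0035,.001\]/[-.012,.0015,.001]/' h.py
python3 - <<'E'
from h import *
f=load('wrist')
pts=[(307,187.5),(354.7,187),(308,279),(353.5,279)]
L=np.array([RB.T@(unproj(f,u,v,B(0,0,.022),zd)-OB) for u,v in pts]);print((L*1000).round(1));c=L.mean(0);print(c)
x,y=c[0],c[1]-.005
o=tool_bed(-1)
move_linear(B(x,y,.06),.2,o)
move_linear(B(x,y,.003),.08); print(read_force(),read_tcp_pos())
print(set_gripper(.02),read_finger_gap())
move_linear(B(x,y,.12),.15)
print(read_t(),read_finger_gap(),read_force())
snap('wrist','wrist2')
E
```

```text
[[  18.5 -131.7   22. ]
 [ -24.7 -132.1   22. ]
 [  19.2  -42.3   22. ]
 [ -25.1  -42.1   22. ]]
[-0.00302946 -0.08704659  0.022     ]
[ 0.17153996 -0.14625643  0.07173997] [0.47317994 0.27738108 0.06405179]
False 0.044777881453888384
8.4583 0.044619738270063894 [ 0.41537905 -0.76056416 -0.34478305]
```

View pics/wrist2.png

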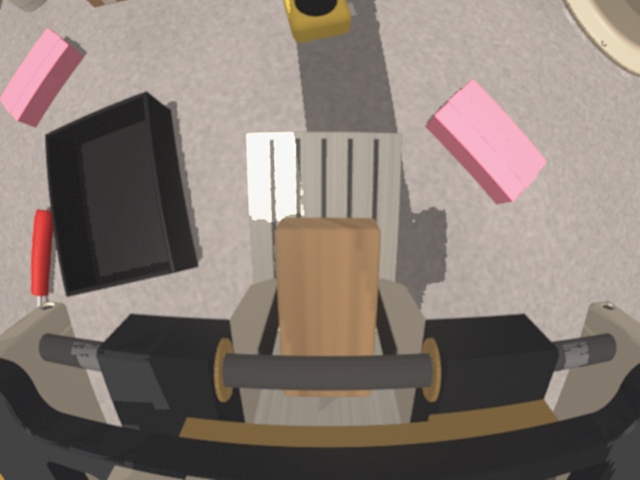

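```bash
python3 - <<'E'
from h import *
move_linear(B(-.003,-.11,.22),.25)
o=tool_down(np.radians(-85))
move_to([.678,.2145,.20],o); print(read_finger_gap(),read_t())
move_linear([.678,.2145,.045],.15); print(read_force())
set_gripper(.058)
move_linear([.678,.2145,.25],.25)
print(read_t(),read_joint_positions().round(2))
for c in ['scene','wrist','side']: snap(c,c+'3')
E
cat > look.py <<'E'
from m import *
for c,pts in (('scene',[(250,272),(294,298),(342,324)]),):
    F=load(c)
    for p in pts:
        z,r,n=top(F,*p); print(c,p,'z%.4f'%z,np.round(r[0],1),np.round(r[1],1),round(r[2],1),n)
E
python3 look.py
```

```text
0.04486329967285604 10.0167
[ 0.0340525  -1.13404526 -0.91514815]
12.65 [ 0.25  0.85 -1.23  1.56  0.81  1.33  2.15]
scene (250, 272) z0.0375 [ 467.1 -100.9] [ 61.8 112.6] 2.5 1281
scene (294, 298) z0.0269 [ 578.2 -101.7] [50.9 99.5] 8.7 1004
scene (342, 324) z0.0381 [ 697.5 -108.1] [112.6  61.1] 80.0 1495
```

View pics/scene3.png

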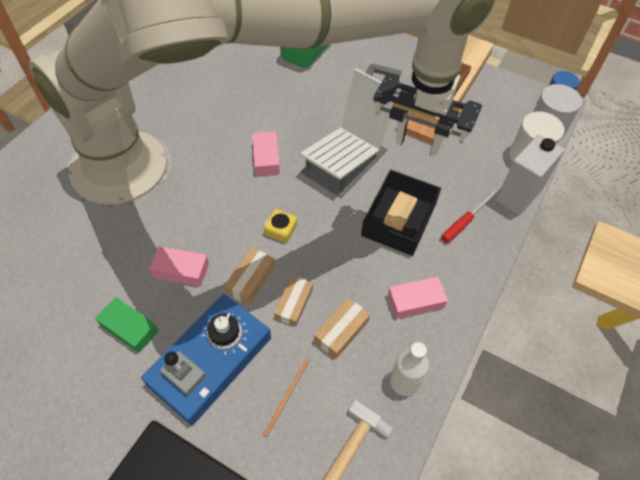

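View pics/wrist3.png

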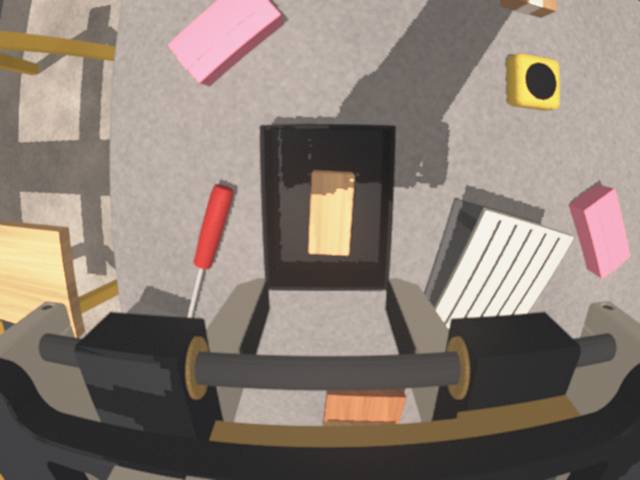

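Offcut is in the bin (wrist 332,213; scene 402,210), and the cartons haven't moved. Next is the near resin carton, scene (250,275).

```bash
cat >> h.py <<'E'
def pick(cx,cy,deg,off,open_,ztcp,grip):
    a=np.radians(deg);p=np.array([cx,cy])+off*np.array([np.cos(a),np.sin(a)]);o=tool_down(a)
    set_gripper(open_)
    move_to([p[0],p[1],.22],o)
    move_linear([p[0],p[1],.07],.2); 
    move_linear([p[0],p[1],ztcp],.08); print('F down',read_force().round(2))
    set_gripper(grip);print('gap',read_finger_gap())
    move_linear([p[0],p[1],.06],.1);dwell(.1);print('F held',read_force().round(2),'gap',read_finger_gap())
    move_linear([p[0],p[1],.28],.25)
    print('t',read_t(),'gap',read_finger_gap(),read_joint_positions().round(2))
E
python3 - <<'E'
from h import *
p=read_tcp_pos();move_linear([p[0],p[1],.30],.25)
pick(.4668,-.1012,92.2,.005,.085,.010,.045)
for c in ['wrist']: snap(c,c+'4')
E
```

```text
F down [ 0.36 -0.18 -1.02]
gap 0.05972164186331432
F held [ 0.57 -0.2  -4.34] gap 0.059906164242115326
t 19.5583 gap 0.059389626470369807 [-0.42  0.25  0.63  2.11 -0.2   0.84  0.37]
```

View pics/wrist4.png

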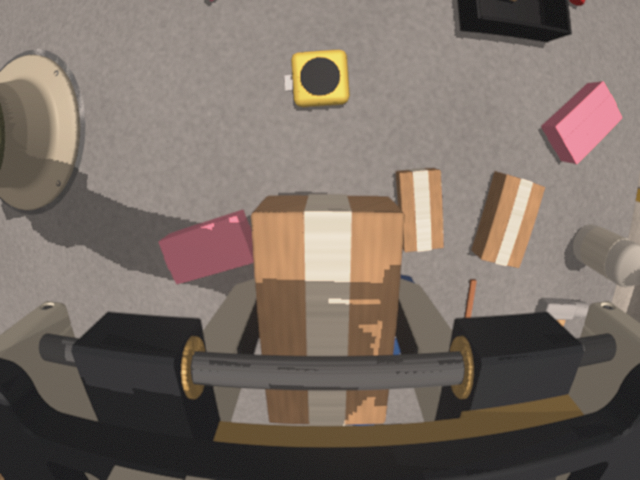

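```bash
python3 - <<'E'
from h import *
o=tool_bed(-1)
try:
    move_to(B(0,-.09,.215),o)
except PlanningError as e: print(e)
print(read_t(),read_finger_gap(),read_joint_positions().round(2),read_tcp_pos(),B(0,-.09,.215))
for c in ['wrist','scene']: snap(c,c+'5')
E
```

```text
21.2167 0.059797215121141604 [-0.7   0.49 -0.14  1.72  0.24  1.18  2.05] [0.48517199 0.33517493 0.26667009] [0.48458727 0.3365563  0.26704545]
```

View pics/wrist5.png

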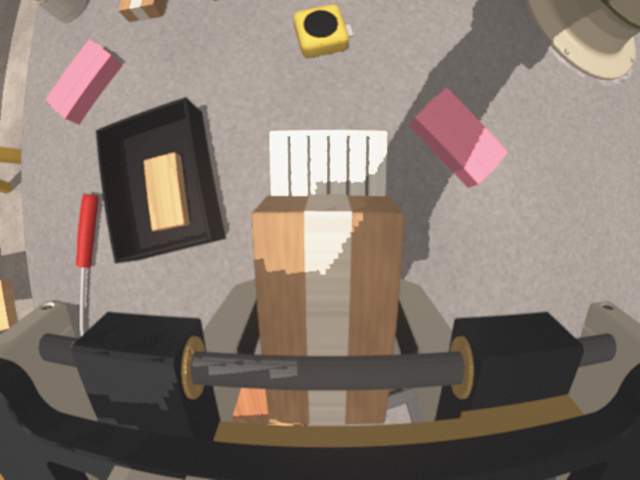

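View pics/scene5.png

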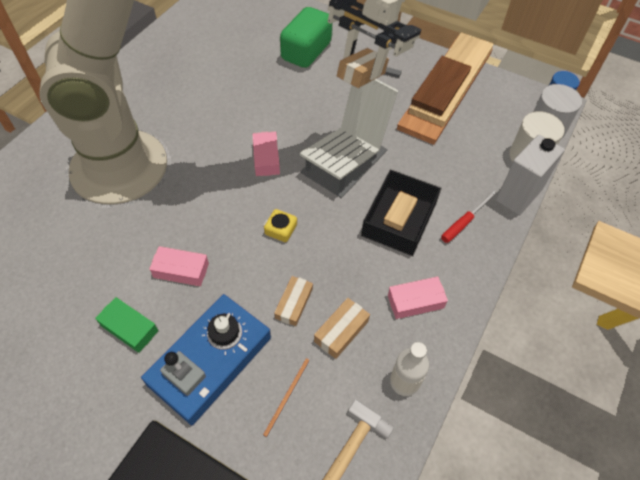

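```bash
cat >> h.py <<'E'
def place(g,ztcp,x=0,yaw=0,pushF=6,maxslide=.016,open_=.075,up=.22):
    o=tool_bed(-1,yaw)
    move_linear(B(x,g,.215),.2,o)
    move_linear(B(x,g,ztcp+.02),.2); dwell(.15)
    F0=read_force()
    z=ztcp+.008
    move_linear(B(x,g,z),.05)
    while z>ztcp-.004:
        z-=.001; move_linear(B(x,g,z),.03)
        dF=(read_force()-F0)@RB
        if dF[2]>3: break
    print('contact z',round(z-ztcp,4),'dF bed',dF.round(2), read_t())
    z+=.0005; move_linear(B(x,g,z),.03)
    F1=read_force();y=g
    while y<g+maxslide:
        y+=.001; move_linear(B(x,y,z),.03)
        dF=(read_force()-F1)@RB
        if dF[1]<-pushF: break
    print('push y',round(y,4),'dF',dF.round(2),'gap',read_finger_gap(),read_t())
    return x,y,z,dF
def release(x,y,z,open_=.075,up=.2):
    set_gripper(open_); move_linear(B(x,y-.002,z+.05),.15); move_linear(B(x,y-.03,up),.25); print('t',read_t())
E
python3 - <<'E'
from h import *
r=place(-.068,.010)
print(r,read_tcp_pos(),(RB.T@(read_tcp_pos()-OB)).round(4))
snap('scene','scene6');snap('side','side6')
E
```

```text
contact z -0.001 dF bed [-1.18 -2.98  7.35] 25.4417
push y -0.061 dF [-0.17 -8.91  6.94] gap 0.05956410935182451 27.4417
(0, -0.061, 0.009499999999999995, array([-0.1697481 , -8.91028513,  6.94011984])) [0.48030067 0.30621135 0.06198957] [-0.     -0.0628  0.0095]
```

```bash
python3 - <<'E'
from h import *
f=load('scene');g=load('side')
C=lambda f,x0,y0,x1,y1,s:cv2.resize(f['color'][y0:y1,x0:x1,::-1],None,fx=s,fy=s,interpolation=cv2.INTER_CUBIC)
cv2.imwrite('pics/p6.png',np.hstack([C(f,290,60,420,200,3),C(g,190,280,320,420,3)]))
E
```

```text
(no output)
```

View pics/p6.png

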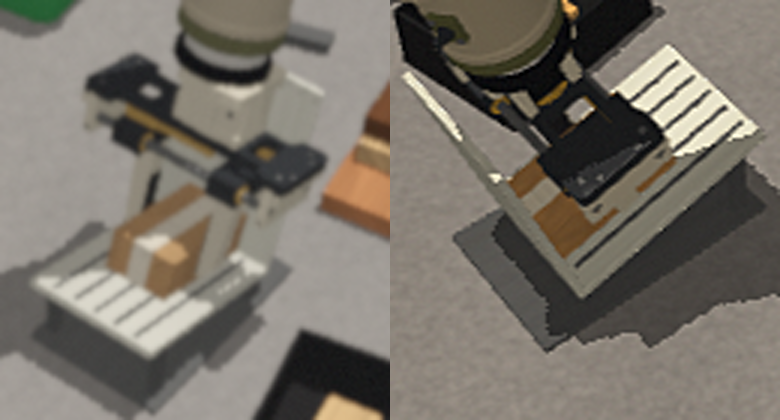

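```bash
cat >> h.py <<'E'
def push(zt,y0,yend,F=8,x=0,start_up=.2):
    o=tool_bed(-1)
    move_linear(B(x,y0-.005,start_up),.25,o); set_gripper(0.0)
    move_linear(B(x,y0-.005,zt),.2); dwell(.15); F0=read_force(); y=y0-.005
    c=None
    while y<yend:
        y+=.0015; move_linear(B(x,y,zt),.04)
        dF=(read_force()-F0)@RB
        if c is None and dF[1]<-.8: c=(round(y,4),dF.round(2)); print('touch',c)
        if dF[1]<-F: break
    print('push end',round(y,4),'tcp y',((read_tcp_pos()-OB)@RB).round(4),'dF',dF.round(2),read_t())
    y2=((read_tcp_pos()-OB)@RB)[1]
    move_linear(B(x,y2-.02,zt),.15); move_linear(B(x,y2-.03,start_up),.25)
E
python3 - <<'E'
from h import *
release(0,-.0625,.0095)
push(.012,-.135,-.105)
snap('wrist','wrist7');snap('scene','scene7');snap('side','side7'); print(read_t())
E
```

```text
t 29.2583
touch (-0.119, array([-0.68, -5.72,  3.29]))
push end -0.1175 tcp y [ 0.     -0.1202  0.0119] dF [ -0.1  -10.24   7.18] 35.8167
37.1667
```

View pics/wrist7.png

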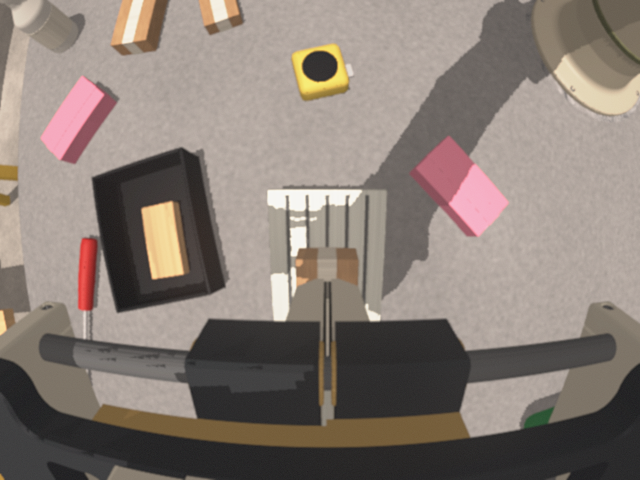

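```bash
python3 - <<'E'
from h import *
f=load('scene');g=load('side')
C=lambda f,x0,y0,x1,y1,s:cv2.resize(f['color'][y0:y1,x0:x1,::-1],None,fx=s,fy=s,interpolation=cv2.INTER_CUBIC)
cv2.imwrite('pics/p7.png',np.hstack([C(f,290,60,420,200,3),C(g,190,280,320,420,3)]))
E
```

```text
(no output)
```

View pics/p7.png

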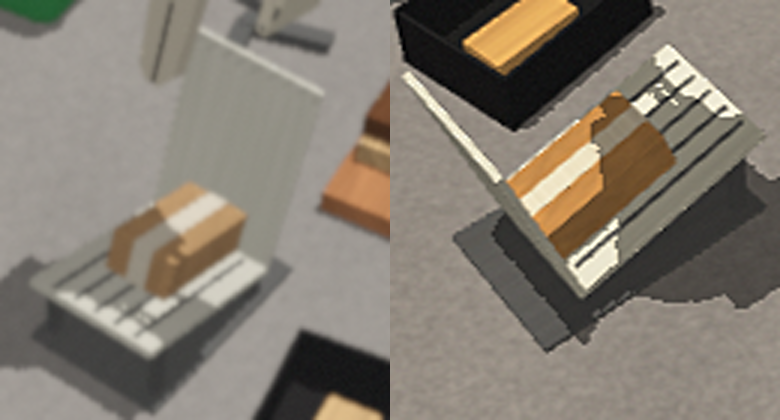

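```bash
cat > chk.py <<'E'
from h import *
import sys
def chk(ztop,cams=('scene','side')):
    for c in cams:
        f=load(c);L=(cloud(f)-OB)@RB
        near=(np.abs(L[...,0])<.07)&(L[...,1]>-.17)&(L[...,1]<.02)
        m=near&(np.abs(L[...,2]-ztop)<.006)&(L[...,1]<-.008)
        l=cv2.connectedComponents(m.astype(np.uint8),connectivity=4)[1]; P=L[l==np.bincount(l[l>0]).argmax()]
        r=cv2.minAreaRect((P[:,:2]*1000).astype(np.float32))
        b=near&(L[...,1]>-.02)&(L[...,2]>ztop+.012)&(L[...,2]<.155);Bk=L[b]
        # extent stats
        yb=[np.median(P[np.abs(P[:,0]-x)<.006][:,1].min()) for x in np.arange(-.02,.021,.01)]
        print(c,'z',np.median(P[:,2]).round(4),'ctr',np.round(r[0],1),'size',np.round(r[1],1),'ang',round(r[2],2),'up-end y',np.round(yb,4),'back y',np.percentile(Bk[:,1],[25,50,75]).round(4) if len(Bk) else None,'x',np.percentile(P[:,0],[1,99]).round(4))
chk(float(sys.argv[1]))
E
python3 chk.py .038; python3 look.py
```

```text
scene z 0.0367 ctr [  1.7 -60. ] size [104.2  62.2] ang 89.33 up-end y [-0.1113 -0.1109 -0.1111 -0.1105 -0.1119] back y [0.0002 0.0017 0.0033] x [-0.0283  0.0316]
side z 0.0394 ctr [ -0.6 -59.6] size [ 64.8 103.9] ang 1.05 up-end y [-0.1091 -0.1109 -0.1116 -0.1109 -0.1094] back y [0.0024 0.0049 0.005 ] x [-0.0312  0.0293]
scene (250, 272) z-0.0016 [443.8 -81.2] [209.  234.6] 31.0 6483
scene (294, 298) z0.0263 [ 578.3 -102.7] [51.1 98.2] 8.9 1013
scene (342, 324) z0.0372 [ 697.2 -107.8] [112.1  61.2] 80.1 1512
```

```bash
python3 - <<'E'
from h import *
p=read_tcp_pos();move_linear([p[0],p[1],.30],.25); move_to([.5,.1,.30],tool_down(np.radians(90)))
snap('scene','scene8')
from m import top
z,r,n=top(load('scene'),342,324);print(z,r)
pick(.6967,-.1078,80-0.2,.005,.085,.010,.045)
snap('wrist','wrist8');
move_to(B(0,-.09,.235),tool_bed(-1)); print(read_finger_gap(),read_t(),read_joint_positions().round(2))
snap('wrist','wrist9');snap('scene','scene9')
E
```

```text
0.037693057395960405 ((696.9567260742188, -107.90498352050781), (111.75599670410156, 61.26533126831055), 79.43974304199219)
F down [ 0.62 -0.73  0.51]
gap 0.05975608498942375
F held [-0.79  0.02 -5.45] gap 0.06011398009667222
t 46.0083 gap 0.060002984208938424 [-0.33  0.59  0.66  1.61 -0.4   1.08  0.26]
0.05993821477095382 47.8667 [-0.34  0.56 -0.73  1.67  0.48  1.35  1.78]
```

View pics/wrist9.png

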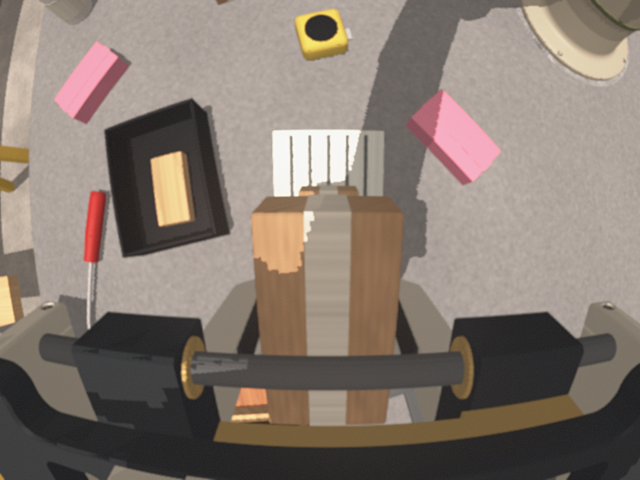

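View pics/scene9.png

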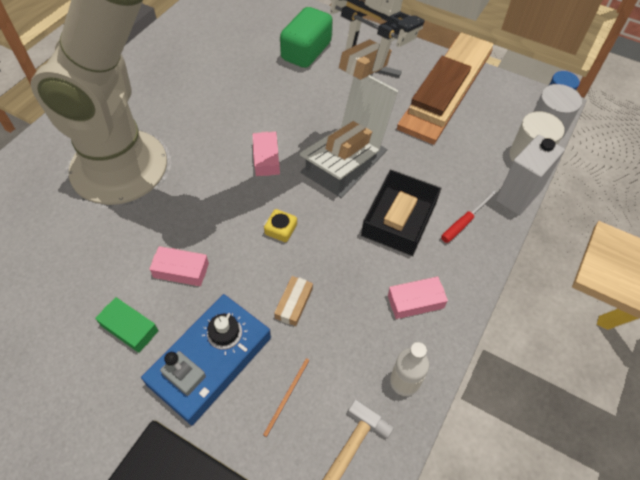

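```bash
python3 - <<'E'
from h import *
import h
r=place(-.068,.048)
release(0,((read_tcp_pos()-OB)@RB)[1],.0485,up=.22)
push(.050,-.132,-.105,start_up=.22)
snap('wrist','wrist10');snap('scene','scene10');snap('side','side10'); print(read_t())
f=load('scene');g=load('side')
C=lambda f,x0,y0,x1,y1,s:cv2.resize(f['color'][y0:y1,x0:x1,::-1],None,fx=s,fy=s,interpolation=cv2.INTER_CUBIC)
cv2.imwrite('pics/p10.png',np.hstack([C(f,290,60,420,200,3),C(g,190,280,320,420,3)]))
E
python3 chk.py .076
```

```text
contact z -0.001 dF bed [0.33 0.27 5.42] 51.9417
push y -0.061 dF [-2.7  -8.34  5.17] gap 0.05988743571170488 53.9417
t 55.5917
touch (-0.131, array([-1.48, -0.95,  0.06]))
push end -0.1175 tcp y [ 0.     -0.1203  0.0499] dF [ -2.61 -10.82   8.72] 61.5417
62.825
scene z 0.0749 ctr [  1.  -60.6] size [104.   63.7] ang 89.57 up-end y [-0.1125 -0.1122 -0.1118 -0.1127 -0.1115] back y [0.0001 0.0017 0.0033] x [-0.0286  0.0317]
side z 0.0773 ctr [ -0.2 -59.7] size [103.4  64.9] ang 89.51 up-end y [-0.1112 -0.1109 -0.1114 -0.1114 -0.1098] back y [0.0024 0.0049 0.005 ] x [-0.0315  0.0294]
```

View pics/p10.png

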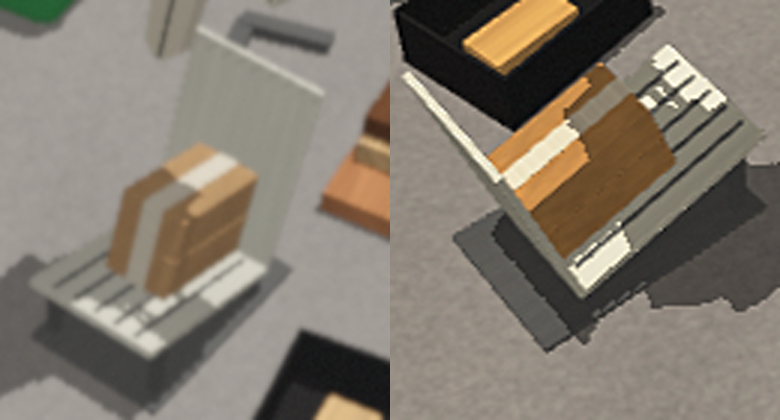

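View pics/scene10.png

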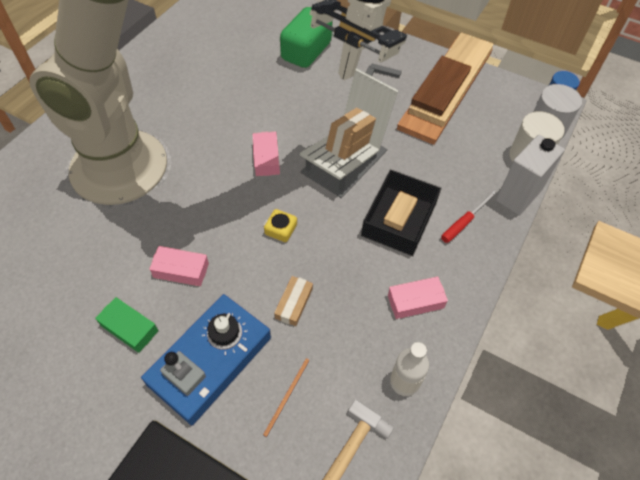

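```bash
python3 - <<'E'
from h import *
p=read_tcp_pos();move_linear([p[0],p[1],.31],.25); move_to([.5,.05,.30],tool_down(np.radians(95)))
snap('scene','scene11')
from m import top
z,r,n=top(load('scene'),294,298);print(z,r)
assert abs(r[0][0]-578)<4 and abs(r[0][1]+102)<4
pick(r[0][0]/1000-.0005,r[0][1]/1000,98.7,.010,.08,.005,.035)
move_to(B(0,-.09,.235),tool_bed(-1)); print(read_finger_gap(),read_t(),read_joint_positions().round(2))
snap('wrist','wrist12');snap('scene','scene12')
E
```

```text
0.028209543942750992 ((578.42724609375, -102.61015319824219), (50.255733489990234, 99.6639175415039), 8.762670516967773)
F down [-0.35  0.36  0.24]
gap 0.04975026187038791
F held [-0.29  1.16 -2.79] gap 0.04941350846384294
t 71.2333 gap 0.04964065728339473 [ 0.09  0.37 -0.04  1.86  0.02  0.92  0.2 ]
0.04937250228629725 72.8833 [-0.32  0.57 -0.76  1.66  0.5   1.36  1.77]
```

View pics/wrist12.png

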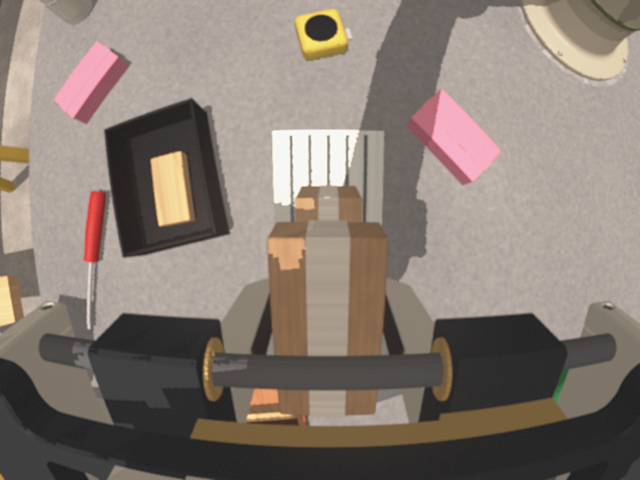

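View pics/scene12.png

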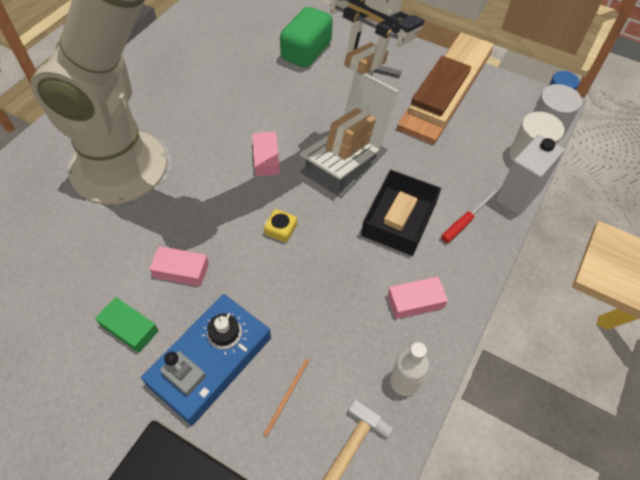

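```bash
python3 - <<'E'
from h import *
r=place(-.066,.081)
release(0,((read_tcp_pos()-OB)@RB)[1],.0815,open_=.066,up=.24)
push(.085,-.118,-.092,start_up=.24,F=7)
snap('wrist','wrist13');snap('scene','scene13');snap('side','side13'); print(read_t())
f=load('scene');g=load('side')
C=lambda f,x0,y0,x1,y1,s:cv2.resize(f['color'][y0:y1,x0:x1,::-1],None,fx=s,fy=s,interpolation=cv2.INTER_CUBIC)
cv2.imwrite('pics/p13.png',np.hstack([C(f,290,60,420,200,3),C(g,190,280,320,420,3)]))
E
python3 chk.py .104
```

```text
contact z -0.001 dF bed [-0.35 -0.69  3.35] 76.8
push y -0.059 dF [-1.14 -6.49  3.18] gap 0.049613087001606715 78.8
t 80.4083
touch (-0.1215, array([ 0.43, -1.27, -0.06]))
push end -0.1035 tcp y [ 0.     -0.1062  0.0849] dF [ -1.3  -12.31   7.76] 86.1333
87.3583
scene z 0.1028 ctr [  1.8 -53.6] size [52.3 90.7] ang 0.18 up-end y [-0.0988 -0.0977 -0.0989 -0.0989 -0.0968] back y [0.0003 0.0017 0.0033] x [-0.0232  0.0269]
side z 0.1053 ctr [  0.  -52.8] size [55.  89.5] ang 0.62 up-end y [-0.0962 -0.0976 -0.0975 -0.097  -0.0963] back y [0.0022 0.0049 0.0051] x [-0.0263  0.0249]
```

View pics/p13.png

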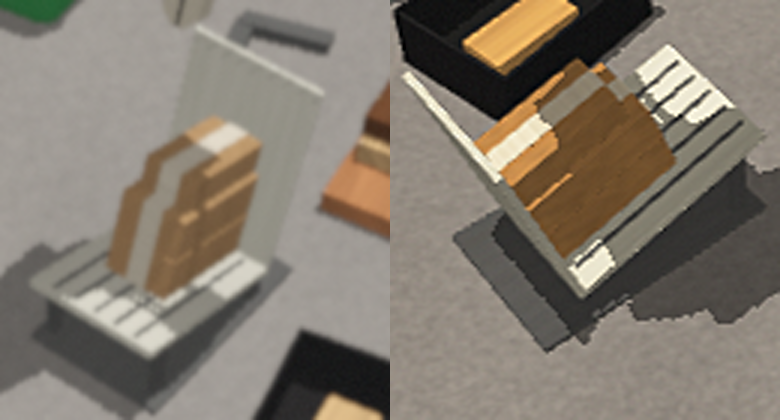

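View pics/wrist13.png

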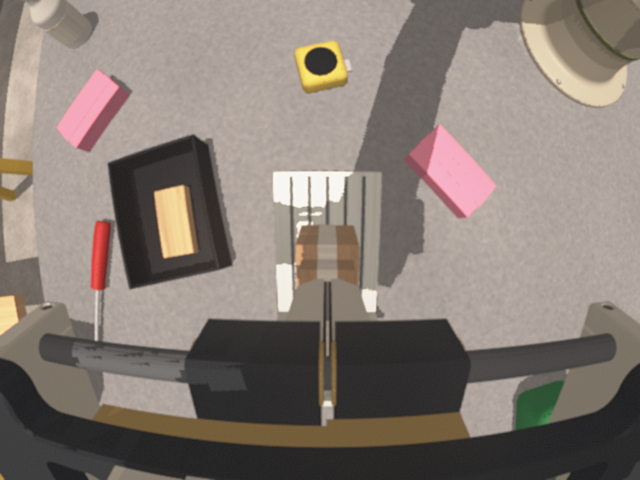

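Pile complete: all three are square and centred, and every push stopped at the same backstop line. Moving on to the console.

```bash
python3 - <<'E'
from h import *
p=read_tcp_pos();move_linear([p[0],p[1],.33],.25)
move_to([.50,-.05,.33],tool_down(np.radians(60)))
move_to([.485,-.26,.26],tool_down(np.radians(-8))); print(read_t(),read_joint_positions().round(2))
f=snap('wrist','wrist14')
cv2.imwrite('pics/w14c.png',cv2.resize(f['color'][100:340,180:500,::-1],None,fx=2.5,fy=2.5,interpolation=cv2.INTER_CUBIC))
E
```

```text
90.25 [-0.38  0.63  1.26  2.   -0.71  1.05 -0.49]
```

View pics/wrist14.png

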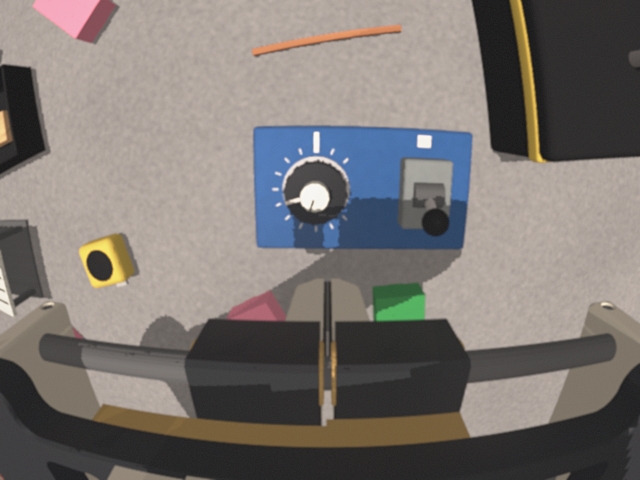

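View pics/w14c.png

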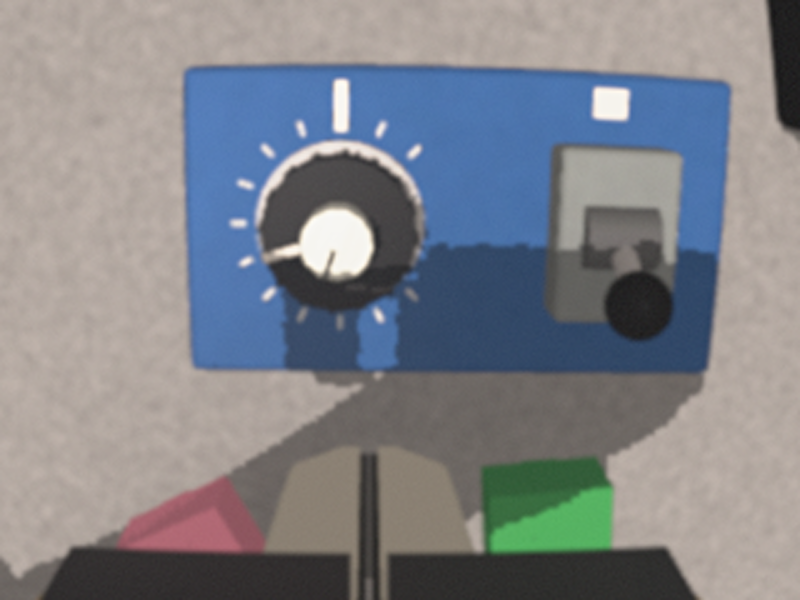

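```bash
python3 - <<'E'
from h import *
f=load('wrist');n=np.array([0,0,1.])
U=lambda u,v,z:unproj(f,180+u/2.5,100+v/2.5,np.array([0,0,z]),n)
c=[U(186,69,.05),U(730,85,.05),U(706,372,.05),U(192,367,.05)]
c=np.array(c);print(c[:,:2].round(4));ctr=c.mean(0)
yy=(c[0]-c[1])+(c[3]-c[2]);ang=np.arctan2(yy[1],yy[0]);print('console ctr',ctr,'y dir deg',np.degrees(ang))
r=U(340,231,.08);print('ring',r);
t=U(267,257,.08);print('tip',t-r,np.hypot(*(t-r)[:2]))
pa=np.arctan2((t-r)[1],(t-r)[0]);print('ring angle(clockwise)',ang-pa)
t2=U(301,248,.08);print('slope angle',ang-np.arctan2(*(t-t2)[1::-1]))
print('mark',[(U(341,y,.05)-r)[:2].round(4) for y in(80,131)])
m=U(341,105,.05)-r;print('mark ang',ang-np.arctan2(m[1],m[0]))
k=U(337,243,.101);e=U(330,276,.101);print('knob',k,'tm',e-k,'ang',ang-np.arctan2(*(e-k)[1::-1]))
b=U(639,305,.107);print('ball',b)
a=ang-np.pi/2;Rz=np.array([[np.cos(a),-np.sin(a)],[np.sin(a),np.cos(a)]]);print('exp ring',ctr[:2]+Rz@[0,.05],'exp ball off',ctr[:2]+Rz@[-.0192,-.06])
E
```

```text
[[ 0.5784 -0.1975]
 [ 0.5456 -0.4204]
 [ 0.4205 -0.4021]
 [ 0.4538 -0.1781]]
console ctr [ 0.49957331 -0.29951768  0.05      ] y dir deg 81.5803937236978
ring [ 0.50805495 -0.2514141   0.08      ]
tip [-0.00602323  0.02894955  0.        ] 0.029569510094063996
ring angle(clockwise) -0.3520829452664107
slope angle -0.2667181974241002
mark [array([ 0.0561, -0.0074]), array([ 0.0356, -0.0045])]
mark ang 1.553191633517061
knob [ 0.50735726 -0.25089542  0.101     ] tm [-0.01153901  0.00419988  0.        ] ang -1.3686787576317136
ball [ 0.47194685 -0.35665815  0.107     ]
exp ring [ 0.50689439 -0.25005657] exp ball off [ 0.47179495 -0.35605973]
```

```bash
python3 - <<'E'
from h import *
c=np.array([.5072,-.2497])
set_gripper(.085)
D=lambda d:tool_down(np.radians(d))
move_to([*c,.20],D(140)); print(read_t(),read_joint_positions().round(2))
move_linear([*c,.13],.2); F0=read_force()
move_linear([*c,.058],.08); print('down dF',(read_force()-F0).round(2))
set_gripper(.05); dwell(.1)
print('gap',read_finger_gap(),'dF',(read_force()-F0).round(2),'tcp',read_tcp_pos().round(4),read_t())
E
```

```text
93.425 [ 0.06  0.46  0.42  2.01 -0.27  0.73  1.52]
down dF [-0.09 -0.34 -0.6 ]
gap 0.05968984905361781 dF [-4.02 -3.25  3.27] tcp [ 0.5068 -0.2503  0.0582] 95.6083
```

```bash
python3 - <<'E'
from h import *
c=np.array([.5072,-.2497])-.0012*np.array([.64,.77]); 
move_linear([*c,.058],.02);dwell(.1);print(read_force().round(2),read_moment().round(3))
th=140.
tot=np.degrees(1.571+.30); q0=th
while th>q0-tot+1e-6:
    th=max(th-9,q0-tot); move_to([*c,.058],tool_down(np.radians(th)))
    if abs((th-q0)%27)<9: print(round(th,1),read_force().round(1),read_moment().round(2),round(read_finger_gap(),4),read_joint_positions().round(2)[[0,2,6]])
print(read_t(),read_tcp_pos())
set_gripper(.085)
move_linear([*c,.14],.15)
move_to([.485,-.26,.26],tool_down(np.radians(-8))); print(read_t())
f=snap('wrist','wrist15')
cv2.imwrite('pics/w15c.png',cv2.resize(f['color'][100:340,180:500,::-1],None,fx=2.5,fy=2.5,interpolation=cv2.INTER_CUBIC))
E
```

```text
[-0.56  0.88  5.58] [ 0.001  0.153 -0.055]
113.0 [-1.9  0.1  6.9] [-0.16  0.33 -0.09] 0.0594 [0.1  0.39 1.33]
86.0 [-3.4 -0.7  8.2] [-0.12  0.5  -0.03] 0.0595 [0.02 0.52 1.02]
59.0 [-3.   0.4  8.1] [-0.01  0.65 -0.03] 0.0596 [-0.06  0.65  0.69]
32.8 [-4.3  0.9 10.2] [ 0.21  0.8  -0.07] 0.0598 [-0.12  0.76  0.34]
98.9583 [ 0.50599024 -0.25033877  0.05817281]
101.1
```

View pics/w15c.png

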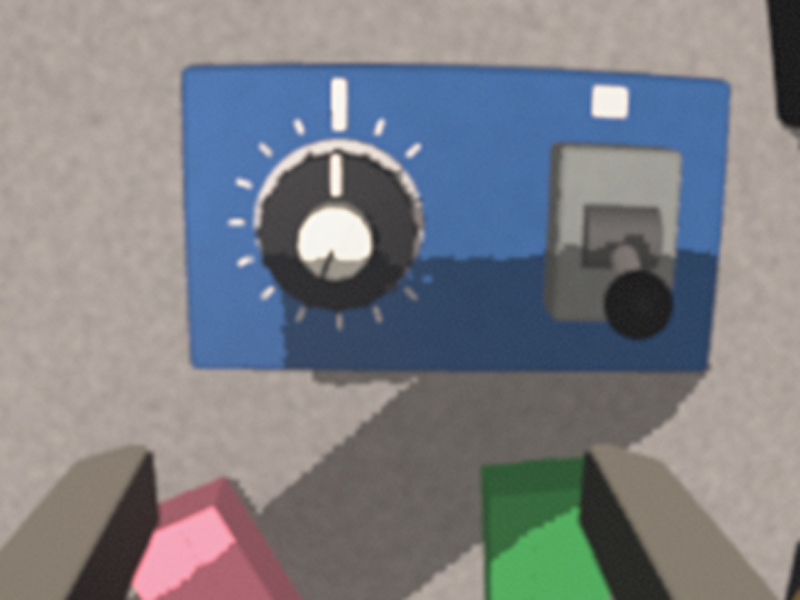

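```bash
python3 - <<'E'
from h import *
f=load('wrist');col=f['color']
b=cv2.resize(col[155:225,280:350,::-1],None,fx=8,fy=8,interpolation=cv2.INTER_CUBIC);cv2.imwrite('pics/w15d.png',b)
b0=cv2.imread('pics/wrist14.png')[155:225,280:350];b0=cv2.resize(b0,None,fx=8,fy=8,interpolation=cv2.INTER_CUBIC);
cv2.imwrite('pics/w15e.png',cv2.resize(np.hstack([b0,b]),(800,400)))
E
```

```text
(no output)
```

View pics/w15d.png

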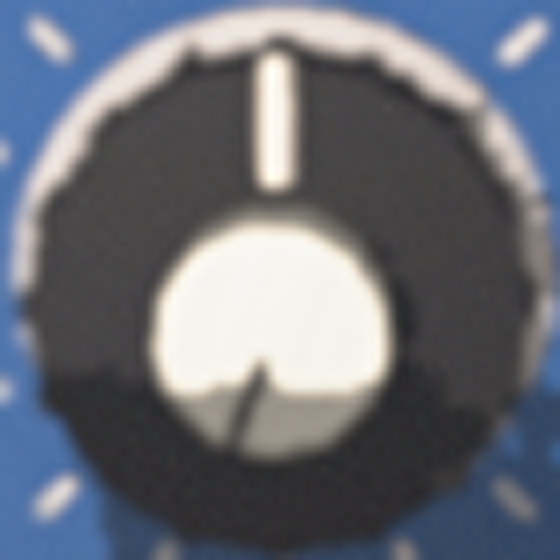

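View pics/w15e.png

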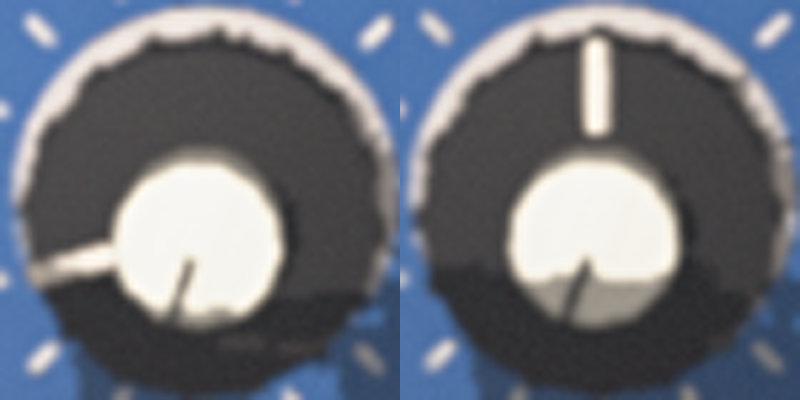

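```bash
python3 - <<'E'
from h import *
f=load('wrist');n=np.array([0,0,1.])
V=lambda u,v,z:unproj(f,280+u/8,155+v/8,np.array([0,0,z]),n)
U=lambda u,v,z:unproj(f,180+u/2.5,100+v/2.5,np.array([0,0,z]),n)
a=V(276,60,.08);b=V(275,185,.08);d=a-b;pd=np.degrees(np.arctan2(d[1],d[0]))
m1=U(339,80,.05);m2=U(339.5,130,.05);d=m1-m2;md=np.degrees(np.arctan2(d[1],d[0]))
r=V(279,292,.08);e=a-r;print('pointer dir',pd,'mark dir',md,'tip-center',np.degrees(np.arctan2(e[1],e[0])),r,'extrap mark from ring',np.degrees(np.arctan2(*(m1-r)[1::-1])))
c=np.array([U(183,66,.05),U(729,82,.05),U(706,372,.05),U(191,367,.05)]);yy=c[0]-c[1]+c[3]-c[2];print('x dir',np.degrees(np.arctan2(yy[1],yy[0]))-90)
x=(c[1]-c[2])+(c[0]-c[3]);print(np.degrees(np.arctan2(x[1],x[0])))
k=V(271,340,.101);t=V(235,448,.101);print(np.degrees(np.arctan2(*(t-k)[1::-1])))
E
```

```text
pointer dir -8.658806527531043 mark dir -7.517166611886754 tip-center -7.489406344300706 [ 0.50861305 -0.25100739  0.08      ] extrap mark from ring -7.859223894109644
x dir -8.50774396715616
-8.37349914164334
153.53148868287525
```

```bash
python3 - <<'E'
from h import *
set_gripper(0)
a=np.radians(-8.2);ex=np.array([np.cos(a),np.sin(a),0]);ey=np.array([-np.sin(a),np.cos(a),0])
ctr=np.array([.5002,-.298,0]); P=lambda x,y,z:ctr+x*ex+y*ey+np.array([0,0,z])
o=tool_down(a)
move_to(P(-.066,-.06,.20),o); move_linear(P(-.066,-.06,.098),.15); dwell(.15);F0=read_force();x=-.066
print(read_tcp_pos())
while x<.010:
    x+=.002;move_linear(P(x,-.06,.098),.05);dF=(read_force()-F0);fx=dF@ex
    if fx<-.4: print(round(x,3),fx.round(2),round(dF[2],2))
    if fx<-7: break
print(x,read_t())
move_linear(P(x-.02,-.06,.098),.15);move_linear(P(x-.03,-.06,.2),.2)
move_to([.485,-.26,.26],o)
f=snap('wrist','wrist16');cv2.imwrite('pics/w16c.png',cv2.resize(f['color'][100:340,180:500,::-1],None,fx=2.5,fy=2.5,interpolation=cv2.INTER_CUBIC));print(read_t())
E
```

```text
[ 0.42683647 -0.34818749  0.09884308]
-0.064 -1.21 0.27
-0.062 -1.06 0.77
-0.06 -1.04 0.26
-0.058 -2.34 -1.17
-0.056 -0.69 0.08
-0.054 -0.45 -0.3
-0.052 -0.52 -0.42
-0.05 -1.0 0.74
-0.046 -1.16 -0.28
-0.044 -0.73 -0.78
-0.042 -0.88 -0.38
-0.04 -5.95 3.28
-0.038 -6.36 3.94
-0.036 -4.17 3.46
-0.034 -2.85 2.41
-0.032 -2.56 1.0
-0.03 -2.07 1.37
-0.028 -0.9 0.37
-0.026 -0.73 0.19
-0.024 -0.8 1.24
-0.022 -2.29 0.09
-0.02 -1.42 -0.37
-0.018 -1.71 0.43
-0.016 -1.02 0.65
-0.014 -1.67 -0.14
-0.012 -1.24 0.26
-0.01 -1.44 -0.75
-0.008 -0.7 -0.42
-0.006 -1.58 -0.48
-0.004 -1.01 -0.92
-0.002 -6.52 -0.2
0.0 -11.48 3.08
4.163336342344337e-17 112.2917
113.8083
```

View pics/w16c.png

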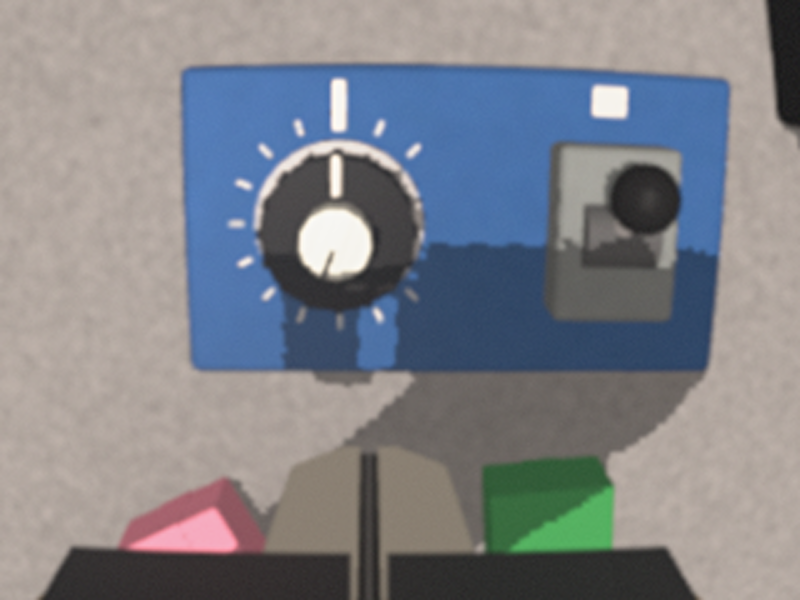

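Lever over to on, ball at (645,199) in the crop, and the push ended at its hard stop. One last check of the pile and the other objects.

```bash
python3 - <<'E'
from h import *
p=read_tcp_pos();move_linear([p[0],p[1],.33],.2)
snap('scene','scene17');snap('side','side17')
E
python3 chk.py .104
```

```text
scene z 0.1028 ctr [  2.1 -53. ] size [89.8 54.5] ang 89.38 up-end y [-0.0971 -0.0971 -0.098  -0.098  -0.0966] back y [0.0003 0.0018 0.0032] x [-0.0233  0.0275]
side z 0.1055 ctr [ -0.2 -52.7] size [55.3 89.4] ang 0.37 up-end y [-0.0965 -0.097  -0.0975 -0.0974 -0.0963] back y [0.0023 0.0049 0.005 ] x [-0.0265  0.0247]
```

View pics/scene17.png

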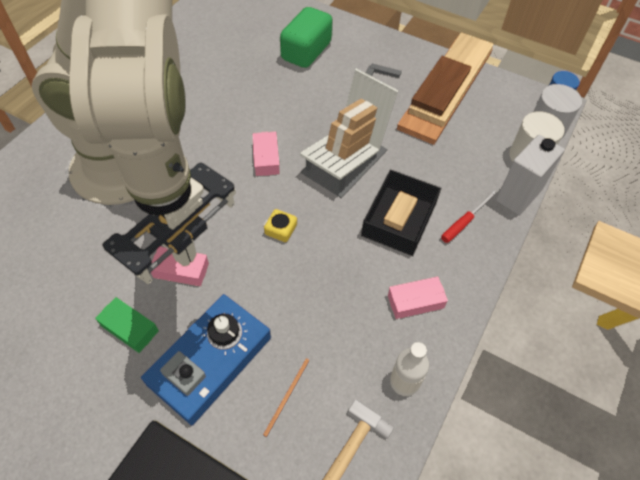

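View pics/side17.png

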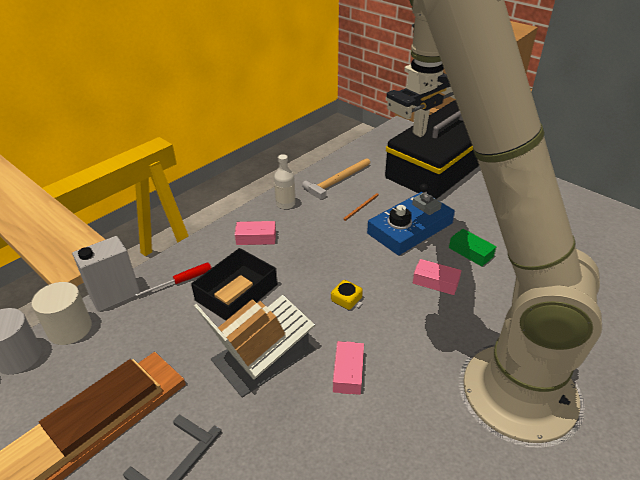

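```bash
python3 -c "
from h import *
print(read_t());close_job()"
```

```text
114.4083
the job is handed in; nothing more can be done
```

The job is done and handed in at 114 s of the 210 s allowed. I found three cartons: two resin and one hardener.

- **Offcut:** it lies in the scrap bin.
- **Pile:** both resin cartons are at the bottom with the hardener on top. The cameras put it within about 2 mm of the middle of the bed and within 1° of square.
- **Backstop contact:** I pushed each carton from behind until it stopped hard at 10–12 N. All three stops match the same backstop line, allowing for the hardener being 14 mm shorter.
- **Timer ring:** with the pile finished, I turned it to the long white mark. The wrist camera shows its pointer within about 1° of the mark.
- **Temperature knob:** its pointer looks the same in the before and after crops. My rough angle readings differed by about 6° (160° and 153.5°), which I put down to picking points on such a short line.
- **Power lever:** I threw it last, up to its end stop, and the final picture shows it on.

The tape measure, pencil and look-alikes are where they were. I saw no knocked carton and no loosened grip.

**Check that disagreed:** the depth readings put the backstop face 2–5 mm beyond where the carton ends appear to be. The two cameras differ from each other by about 3 mm there, so I trusted the push stops instead.

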